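# Snap the grease coupler onto a tilted bearing nipple and hold it pressed

## Task

Take the blue-gripped grease coupler out of its wooden stand and press it squarely, in line with the leaning nipple, onto the ball-headed steel nipple of the green pillow-block bearing until its jaws snap over the head. Then push on so that the nipple sinks well over half of its travel into its brass collar against its spring, and finish like that: still gripping the coupler and holding the nipple down, never letting go. Do not knock over or shove aside the oil can, the dark abrasive roll or the two loose wooden blocks round the work.

Things in the scene. Friction and masses are not known exactly. Their poses are not given: they have to be found in the camera images.
- coupler: Loose grease coupler, 0.25 kg, 88 mm long. Origin: middle of its open mouth; z axis along its length, from mouth to grip (up at the start). Round steel nose 32 mm diameter, z = 0 to 32 mm, its 20 mm bore flaring to 26 mm at the mouth; flange 44 mm diameter, z = 32 to 38 mm; blue square grip 30 x 30 mm, flats facing its x and y axes, z = 38 to 83 mm; brass hexagon cap to 88 mm.
- coupler_grip (a point): Middle of the coupler's blue square grip, 60.5 mm from its mouth; axes as the coupler's. At the start it stands upright, nose in the stand's bore with 3 mm of play all round, flange resting on the stand's top; lift it 35 mm or more to clear the bore.
- coupler_seat (a point): Brass seat inside the coupler, on its axis 22.5 mm from the mouth; it bears on the nipple head when the coupler is home. Four sprung jaws in the bore, 9 mm from the mouth, snap over the head on the way there at about 7 N of push, then pull the coupler on. Axes as the coupler's.
- nipple_top (a point): Top of the steel nipple's head (16 mm ball on a 9 mm neck out of a brass hexagon collar on the bearing); moves with the nipple. z axis: the nipple's axis, outwards, leaning 0.42 rad from vertical towards the bearing's front. With the coupler home its mouth lies on this axis, 22.5 mm below this point, and its z axis points the same way.
- nipple (a joint): How far the nipple is sunk along its axis into its collar, m: 0 = out (rest), 0.006 = fully in. The spring takes 8 N before it starts to move, then 0.8 N per mm (10.4 N at 3 mm, 12.8 N fully in), and drives it out again when let go.
- bearing: Green pillow-block bearing, fixed to the bench. Origin: centre of its underside, on the bench top. Foot 56 (x) by 150 (y) by 14 mm with two bolts 24 mm high; round housing 72 mm diameter, 44 mm long, axis along y, 78 mm high. Its front, towards which the nipple leans, is its -x side; nipple top 109 mm above its foot.
- stand: Fixed wooden stand, 84 x 84 x 46 mm, with a vertical round bore of 38 mm diameter, 40 mm deep, in the middle. Origin: centre of its underside.
- oil_can: Bystander: dark green oil can with a thin spout, 64 x 99 x 177 mm; origin at the centre of its underside.
- abrasive_roll: Bystander: dark brown roll of abrasive cloth, 69 mm diameter, 50 mm high; origin at the centre of its underside.
- block_left: Bystander: loose tapered wooden block, 28 x 50 x 64 mm, in front of the work to the left; origin at the centre of its underside.
- block_right: Bystander: loose tapered wooden block, 28 x 50 x 64 mm, in front of the work to the right; origin at the centre of its underside.
There are look-alikes about, which are no part of the job. Of the things that look like the coupler, the larger one is meant.

How it is judged:
By the outcome, as a careful person would: the job done as asked, in the order asked, and still so for the second after the job is handed in, while the arm keeps its last pose, push and grip.
It also fails if it takes over 42 s, if anything falls off the work surface, if the arm or the gripper's body presses on something with over 40 N, if the wrist force passes 120 N, or if a joint passes its speed limit or range.

## Robot

A 6-joint arm with a two-finger parallel gripper is mounted at the origin on a cart in front of the work surface, level with it; the furniture and walls round the work are solid. World frame = base frame: x ahead of the robot, y to its left, z up, the work surface at z = 0. Lengths are in mm, angles in rad, forces in N, time in s.
With the tool pointing down it reaches from about 350 to 775 mm from the base axis. Payload 7.3 kg.
Tool frame: the origin (TCP) lies at the very end of the fingers, on their centre line; the grasp point (between the pads) lies 19 mm behind it (bot.grip_point_offset is the distance from the TCP to the grasp point, in mm); z points along the fingers, y is the line along which they close (so a half turn about z gives the same grasp; the last joint's range is limited). The gripper opens to 92 mm and grips with 3 to 60 N. Pads are 19 mm wide; open, the fingers measure 130 mm over their backs; the gripper's body (75 mm by 190 mm) begins 47 mm behind the grasp point.
Start: joints at [-1.43, 0.342, 1.524, -0, 1.275, -0.146], TCP at [148.536, -503.569, 226.741] pointing down, gripper open.
Joint ranges: [-2.53, 2.53], [-0.77, 2.02], [0.04, 2.7], [-1, 4.14], [0.28, 2.66], [-3.11, 3.11]. Speed limits (rad/s): [2.57, 2.57, 3.14, 3.14, 3.14, 3.14].

## Interface

Orientations are given as [roll, pitch, yaw] about the fixed x, y, z axes, in that order (R = Rz(yaw) Ry(pitch) Rx(roll)).
In Python, from plant import bot gives the robot as it stands. The module is installed in compiled form; this text tells all that it offers.
- The arm moves only by the shell command python3 -m jog 'ROWS' [OPENING]. ROWS is JSON, a list of rows, each a list of 6 numbers: the shift along the tool's x, y, z in mm, then the turn, a rotation vector about the tool's x, y, z in rad. In form: [[dx, dy, dz, rx, ry, rz], ...]. A call has 1 to 12 rows; each row shifts and turns the commanded pose from where the row before left it, along the tool's axes as they then stand; what a row does not reach is not made up. A row lasts 1/10 s, in which the tool goes at most 50 mm and 8.59 degrees, less where a joint would pass 70% of its speed; a pose out of reach is approached as far as the arm can. A call with a gripper value outside its range is refused whole. OPENING is the opening in per cent of the stroke, from 0 (shut) to 100 (fully open), set as the call begins (- or left out, the last holds). The fingers move at their own pace and stop on an object; the grip force is fixed at half the most. Time passes only in rows, so rows that do not move let the fingers close. It gives the time, the measured TCP pose, the force, the opening and the grip force at its end, in the units of the state.
- bot.get_obs(): the state, without advancing time (a new reading comes with each control period).
- bot.capture(name): name is "scene" or "top" or "wrist"; returns the picture (400x640x3 uint8, red, green, blue); there is no depth.
- bot.camera_model(name): a dict with "fx", "fy", "cx", "cy" (pixels), "position" and "orientation" of the camera in the world; the wrist camera has in their place "T_tool_cam" (4x4, takes a point from camera to tool coordinates, whose origin is the TCP and whose axes are the flange's). Camera axes: x right, y down, z forward; pixel columns grow to the right and rows downward; lengths in mm; the calibration is good to about 2 mm. A picture is of the moment at which its call begins: read the wrist's pose just before it. camera_model takes no time and is no camera call.
- bot.close_job(): hands the job in; it is judged then, once.
Trained networks look in the newest picture that a camera, given by its name, has taken for a name from the list of things; names that differ only in an ending like _2 or _b are one class to them, and where a whole thing is asked for, a point or a joint stands for the part that bears it (a point fixed in the world has none). Each returns a list of dicts, best first, with "p" (0 to 1); they miss things now and then, are a little off and sometimes report something else, mostly with a low value. They report only what shows in the picture. A call takes as long as a camera call. They do not tell look-alikes from the thing itself.
- bot.outline_of(target, camera): "mask" (400x640 bool, what is visible of it) and "pixel" ([column, row] in pixels, amid what is visible of it).
The state is a dict: "time": time; "joint_positions": joint angles; "dq": joint speeds; "tau": joint torques, N m; "tool_pos": TCP position; "tcp_rot": TCP orientation; "contact_force": force on the tool from outside, world axes, zero at the start; "moment": the same for the moment, N m; "grip_width": finger opening in mm; "finger_force": force on a finger pad.
Only numpy, scipy, OpenCV 4.12 (cv2) and the standard library are available. Lean on these libraries where they do the work, as an engineer would, in place of code of your own. Each camera call takes 0.05 s, during which the arm holds its last target. There are 200 camera calls.

## Working session

There is one attempt and no reset: what is moved stays moved. The work goes in short steps, Python scripts to look and compute and a shell command to move; the robot and the scene stay as the last step left them, time stands still between calls to the robot, and variables do not carry over. Pictures are saved under pics/ and viewed, at most 10 in all, crops included, and the job is handed in when it is done.

```bash
mkdir -p pics
cat > h.py <<'E'
import numpy as np, cv2
from scipy.spatial.transform import Rotation as R
from plant import bot
def Rm(o):
    o=np.array(o,float)
    return o if o.shape==(3,3) else (R.from_quat(o).as_matrix() if o.size==4 else R.from_euler('xyz',o).as_matrix())
def cam(n,obs=None):
    m=bot.camera_model(n); 
    if 'T_tool_cam' in m:
        o=obs or bot.get_obs(); T=np.array(m['T_tool_cam']); Rt=Rm(o['tcp_rot'])
        return m,Rt@T[:3,:3],Rt@T[:3,3]+np.array(o['tool_pos'])
    return m,Rm(m['orientation']),np.array(m['position'])
def ray(c,px):
    m,Rc,p=c; d=Rc@np.array([(px[0]-m['cx'])/m['fx'],(px[1]-m['cy'])/m['fy'],1]); return p,d/np.linalg.norm(d)
def atz(c,px,z):
    p,d=ray(c,px); return p+d*(z-p[2])/d[2]
def proj(c,X):
    m,Rc,p=c; v=Rc.T@(np.array(X)-p); return np.array([m['cx']+m['fx']*v[0]/v[2],m['cy']+m['fy']*v[1]/v[2]])
def tri(rays):
    A=0;b=0
    for p,d in rays:
        P=np.eye(3)-np.outer(d,d);A=A+P;b=b+P@p
    return np.linalg.solve(A,b)
def save(n,im): cv2.imwrite('pics/'+n+'.png',cv2.cvtColor(im,cv2.COLOR_RGB2BGR))
E
python3 - <<'E'
from h import *
o=bot.get_obs();print({k:o[k] for k in('time','tool_pos','tcp_rot','contact_force','grip_width')})
for n in('scene','top'):
    c=cam(n);print(n,c[0])
    im=bot.capture(n);save(n,im)
    for t in('coupler','nipple','bearing','stand','oil_can','abrasive_roll','block_left'):
        for r in bot.outline_of(t,n)[:4]:
            ys,xs=np.where(r['mask']);print(t,round(r['p'],2),np.round(r['pixel']),xs.min(),xs.max(),ys.min(),ys.max(), np.round(atz(c,r['pixel'],40)))
E
```

```text
{'time': 0.0, 'tool_pos': array([ 148.46929539, -503.13610833,  226.03486916]), 'tcp_rot': array([-3.14006056e+00, -2.19406856e-04,  2.86806112e-01]), 'contact_force': array([ 1.20932311,  0.02147659, -0.41479019]), 'grip_width': 91.88538307514929}
scene {'fx': 422.77724270067233, 'fy': 422.77724270067233, 'cx': 325.3935901807856, 'cy': 193.9931485066719, 'position': array([ 53.12732785, 236.1594027 , 699.68211892]), 'orientation': array([-2.3878125 ,  0.01126713, -2.11388237])}
coupler 0.82 [362. 183.] 352 372 167 197 [ 574. -163.   40.]
coupler 0.82 [398. 174.] 392 404 162 186 [ 553. -246.   40.]
nipple 0.45 [283. 224.] 278 285 219 229 [560.  38.  40.]
bearing 0.96 [278. 239.] 243 320 213 265 [532.  63.  40.]
stand 0.7 [361. 201.] 335 389 178 224 [ 531. -130.   40.]
oil_can 0.95 [238. 180.] 226 260 131 197 [726.  64.  40.]
oil_can 0.18 [363. 185.] 353 372 169 197 [ 567. -162.   40.]
abrasive_roll 0.71 [294. 161.] 284 313 144 178 [714. -71.  40.]
block_left 0.98 [314. 292.] 299 326 275 312 [395.  61.  40.]
top {'fx': 376.7591172243064, 'fy': 376.7591172243064, 'cx': 316.9367999155446, 'cy': 196.76683867125416, 'position': array([503.90733145, -58.12167715, 952.81805987]), 'orientation': array([-3.07752994,  0.00743266, -1.5638526 ])}
coupler 0.83 [356. 202.] 347 365 194 210 [ 549. -145.   40.]
coupler 0.45 [400. 198.] 392 406 191 205 [ 561. -253.   40.]
nipple 0.45 [277. 204.] 244 306 189 220 [545.  46.  40.]
bearing 0.74 [274. 203.] 245 305 189 220 [546.  53.  40.]
stand 0.59 [344. 206.] 335 375 183 221 [ 541. -117.   40.]
abrasive_roll 0.77 [336. 128.] 325 344 116 147 [732. -96.  40.]
block_left 0.61 [271. 256.] 264 277 251 271 [418.  60.  40.]
```

Run:
```python
from h import *
s=cv2.imread('pics/scene.png')[110:330,190:450];t=cv2.imread('pics/top.png')[90:310,200:460]
cv2.imwrite('pics/both.png',np.vstack([cv2.resize(x,None,fx=2.7,fy=2.7)[:300*2] [:594,:] for x in(s,)]))
cv2.imwrite('pics/top2.png',cv2.resize(t,None,fx=2.7,fy=2.7))
```

```text
(no output)
```

View pics/both.png

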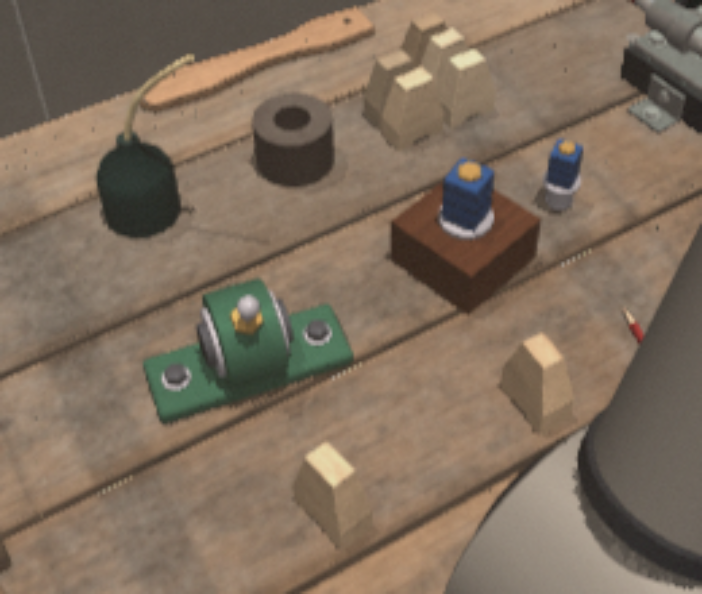

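View pics/top2.png

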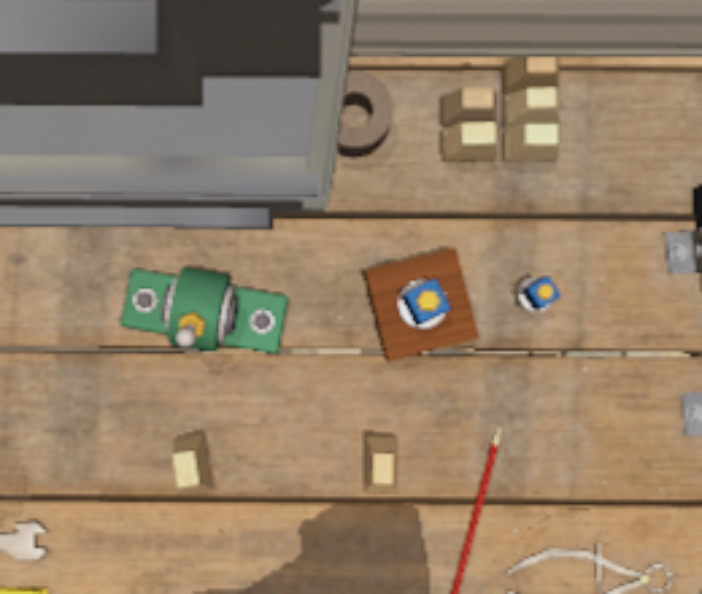

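The coupler in the stand (scene 362,183; top 356,202) is the larger. The smaller one stands free on the bench (scene 398,174; top 400,198), and the vise and wooden blocks are no match. I choose the one in the stand. The top view also shows an overhead shelf or cabinet at far left, so I'll check it.

Run:
```python
from h import *
s,t=cam('scene'),cam('top')
bot.capture('scene');bot.capture('top')
def best(n,c): 
    r=bot.outline_of(n,c); return r[0]['mask'] if r else None
ms=best('coupler','scene');mt=best('coupler','top')
# cap (brass) centre by colour
for n,m in(('scene',ms),('top',mt)):
    im=cv2.cvtColor(cv2.imread(f'pics/{n}.png'),cv2.COLOR_BGR2HSV)
    k=cv2.dilate(m.astype('u1'),np.ones((5,5)))>0
    y=k&(im[...,0]>12)&(im[...,0]<35)&(im[...,1]>130)&(im[...,2]>130)
    b=k&(im[...,0]>100)&(im[...,0]<130)&(im[...,1]>100)
    p=[np.mean(np.where(y)[1]),np.mean(np.where(y)[0])];print(n,y.sum(),p,atz(cam(n),p,94+1), b.sum())
    globals()['p'+n]=p
print('tri',tri([ray(s,pscene),ray(t,ptop)]))
# hand picks: nipple ball scene (crop 248,305), top (186,336)
ns=[190+248/2.7,110+305/2.7];nt=[200+186/2.7,90+336/2.7]
print('ball',tri([ray(s,ns),ray(t,nt)]))
T=lambda u,v:[200+u/2.7,90+v/2.7]
print('bolts',[atz(t,T(*q),24) for q in((146,299),(262,321))])
print('stand corners',[atz(t,T(*q),46) for q in((364,268),(455,249),(478,335),(387,357))])
print('blocks top',[atz(t,T(*q),64) for q in((187,468),(383,468))])
print('shelf edge at z',[(z,atz(t,T(335,210),z)) for z in(300,400,500)])
```

```text
scene 33 [np.float64(363.1818181818182), np.float64(173.3030303030303)] [ 551.69655077 -147.46999637   95.        ] 74
top 19 [np.float64(401.36842105263156), np.float64(197.78947368421052)] [ 557.8025563  -243.66409938   95.        ] 58
tri [ 579.69347646 -218.49466158   44.20735658]
ball [517.6731752   56.817724   100.82608871]
bolts [array([552.59614317, 104.51357909,  24.        ]), array([533.1690204 ,  -1.93330422,  24.        ])]
stand corners [array([580.47383292, -94.01187921,  46.        ]), array([ 598.04208479, -175.32581437,   46.        ]), array([ 521.31119178, -195.62707135,   46.        ]), array([ 501.21993351, -114.76151529,   46.        ])]
blocks top [array([404.09530845,  59.34947235,  64.        ]), array([ 405.41452179, -110.41350979,   64.        ])]
shelf edge at z [(300, array([596.51273767, -65.0792727 , 300.        ])), (400, array([582.32725293, -64.01349404, 400.        ])), (500, array([568.1417682 , -62.94771539, 500.        ]))]
```

View pics/scene.png

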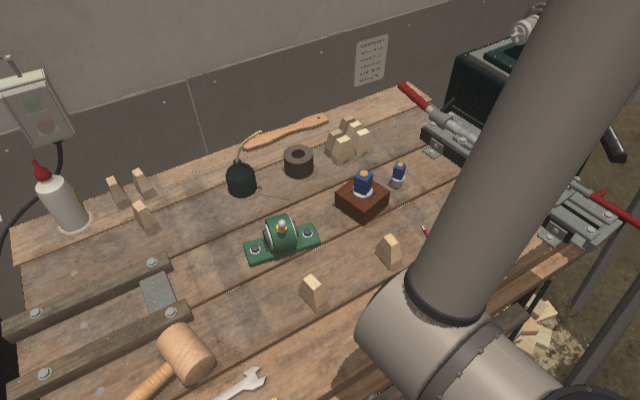

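The scene view shows nothing solid at working height, so the shelf is above z≈520 and out of the way. I'm moving over the coupler.

```bash
cat >> h.py <<'E'
def plan(pos,Rt,n,pr=True):
    """n equal rows (world-straight) in tool axes"""
    o=bot.get_obs();p0=np.array(o['tool_pos']);R0=Rm(o['tcp_rot']);w=R.from_matrix(R0.T@Rt).as_rotvec()
    d=(np.array(pos)-p0)/n;C=R0
    print('total',np.round(R0.T@(np.array(pos)-p0),1),np.round(w,3))
    for i in range(n):
        print(list(np.round(C.T@d,1))+list(np.round(w/n,4)));C=C@R.from_rotvec(w/n).as_matrix()
def down(yaw): return R.from_euler('xyz',[np.pi,0,yaw]).as_matrix()
E
python3 - <<'E'
from h import *
np.set_printoptions(suppress=True,legacy='1.25')
print(bot.camera_model('wrist'))
t=cam('top');print(atz(t,[358.5,201.1],102),atz(cam('scene'),[363.2,173.3],102))
plan([548,-147,240],down(.21),12)
E
```

```text
{'fx': 306.70576706315643, 'fy': 306.70576706315643, 'cx': 324.69427377088584, 'cy': 189.387055638717, 'T_tool_cam': array([[  -0.00077553,   -0.95992543,   -0.28025446,   75.83719279],
       [   0.9999997 ,   -0.00074803,   -0.00020508,    0.08318802],
       [  -0.00001278,   -0.28025453,    0.95992572, -158.81427985],
       [   0.        ,    0.        ,    0.        ,    1.        ]])}
[ 549.24094688 -145.3970143   102.        ] [ 545.91282238 -143.06532902  102.        ]
total [ 484.  -229.   -13.3] [0.    0.    0.077]
[40.3, -19.1, -1.1, 0.0, 0.0, 0.0064]
[40.2, -19.3, -1.1, 0.0, 0.0, 0.0064]
[40.1, -19.6, -1.1, 0.0, 0.0, 0.0064]
[40.0, -19.9, -1.1, 0.0, 0.0, 0.0064]
[39.8, -20.1, -1.1, 0.0, 0.0, 0.0064]
[39.7, -20.4, -1.1, 0.0, 0.0, 0.0064]
[39.6, -20.6, -1.1, 0.0, 0.0, 0.0064]
[39.4, -20.9, -1.1, 0.0, 0.0, 0.0064]
[39.3, -21.1, -1.1, 0.0, 0.0, 0.0064]
[39.2, -21.4, -1.1, 0.0, 0.0, 0.0064]
[39.0, -21.6, -1.1, 0.0, 0.0, 0.0064]
[38.9, -21.9, -1.1, 0.0, 0.0, 0.0064]
```

```bash
python3 -m jog '[[40,-19,-1,0,0,0.006],[40,-19,-1,0,0,0.006],[40,-20,-1,0,0,0.006],[40,-20,-1,0,0,0.006],[40,-20,-1,0,0,0.006],[40,-20,-1,0,0,0.006],[40,-20,-1,0,0,0.006],[39,-21,-1,0,0,0.006],[39,-21,-1,0,0,0.006],[39,-21,-1,0,0,0.006],[39,-22,-1,0,0,0.006],[39,-22,-1,0,0,0.006]]' 100
python3 - <<'E'
from h import *
o=bot.get_obs();print(o['tool_pos'],o['tcp_rot'],o['joint_positions'])
c=cam('wrist',o);im=bot.capture('wrist')
for t in('coupler','stand'):
    for r in bot.outline_of(t,'wrist')[:3]: print(t,r['p'],r['pixel'],r['mask'].sum())
q=proj(c,[548,-145,97]);print('pred',q)
u,v=np.clip(q.astype(int),[110,80],[529,319])
save('w1',cv2.resize(im[v-80:v+80,u-110:u+110],None,fx=3,fy=3));print(u-110,v-80)
E
```

```text
time: 2.2
tool_pos: [548.1, -145.6, 238.9]
tcp_rot: [3.141, -0.0, 0.215]
contact_force: [-0.2, -0.6, 0.1]
grip_width: 91.7
finger_force: 0.0
[ 548.10516442 -145.56885417  238.87105972] [ 3.14123630e+00 -1.82356077e-04  2.14665233e-01] [-3.94616391e-01  4.10860318e-01  1.38494063e+00 -1.92743484e-04
  1.34543824e+00  9.61557771e-01]
coupler 0.8 [410.6, 177.1] 733
coupler 0.72 [325.7, 170.3] 1327
stand 0.82 [326.7, 144.4] 4083
pred [324.05671249 178.04790446]
214 98
```

View pics/w1.png

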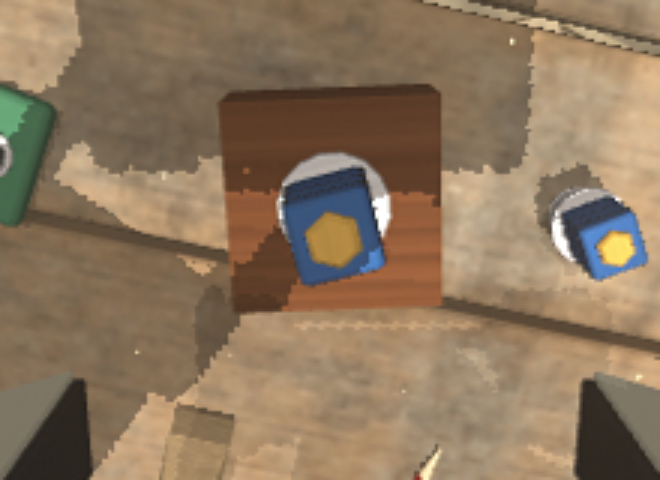

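The close crop confirms the choice. The larger coupler stands in the stand with its cap at wrist pixel (325,178), and the grip is turned about 0.21 rad ccw from the tool. The smaller look-alike is off to the right at about (419,180).

Run:
```python
from h import *
np.set_printoptions(suppress=True,legacy='1.25')
c=cam('wrist');P=[214+334/3,98+240/3]
X=atz(c,P,102);print(X)
f=lambda u,v:atz(c,[214+u/3,98+v/3],97)
q=[f(285,205),f(373,188),f(384,267),f(303,285)];print(np.round(q,1),np.mean(q,0),[np.linalg.norm(q[i]-q[i-1]) for i in range(4)])
for i in range(4): d=q[i]-q[i-1];print(np.arctan2(d[1],d[0])%(np.pi/2))
# flange: white ring, centre approx crop(335,207) 
print('flange',f(335,207),atz(c,[214+335/3,98+210/3],52))
plan([X[0],X[1],56.5],down(.425),8)
```

```text
[ 549.76701317 -145.33751845  102.        ]
[[ 556.7 -127.1   97. ]
 [ 568.6 -154.4   97. ]
 [ 543.  -164.2   97. ]
 [ 530.8 -138.7   97. ]] [ 549.79056426 -146.10636711   97.        ] [28.387565967747676, 29.74052301188242, 27.456694853476552, 28.242465306470955]
0.4215955531917184
0.4120289170581497
0.36675195137804373
0.44594571884397594
flange [ 559.65361016 -143.49044117   97.        ] [ 549.11429691 -145.9659918    52.        ]
total [  1.5   0.7 181.8] [-0.     0.    -0.206]
[0.2, 0.1, 22.7, -0.0, 0.0, -0.0258]
[0.2, 0.1, 22.7, -0.0, 0.0, -0.0258]
[0.2, 0.1, 22.7, -0.0, 0.0, -0.0258]
[0.2, 0.1, 22.7, -0.0, 0.0, -0.0258]
[0.2, 0.1, 22.7, -0.0, 0.0, -0.0258]
[0.2, 0.1, 22.7, -0.0, 0.0, -0.0258]
[0.2, 0.1, 22.7, -0.0, 0.0, -0.0258]
[0.2, 0.1, 22.7, -0.0, 0.0, -0.0258]
```

```bash
python3 -m jog '[[0.2,0,23,0,0,-0.025],[0.2,0,23,0,0,-0.025],[0.2,0,23,0,0,-0.025],[0.2,0,23,0,0,-0.025],[0.2,0,23,0,0,-0.025],[0.2,0,23,0,0,-0.025],[0.2,0,22,0,0,-0.025],[0.2,0,16,0,0,-0.025],[0,0,5.5,0,0,0],[0,0,0,0,0,0]]' 100
python3 -m jog '[[0,0,0,0,0,0],[0,0,0,0,0,0],[0,0,0,0,0,0],[0,0,0,0,0,0],[0,0,0,0,0,0],[0,0,0,0,0,0]]' 0
```

```text
time: 3.35
tool_pos: [547.6, -147.2, 56.8]
tcp_rot: [-3.141, 0.001, 0.413]
contact_force: [-0.1, -0.0, -0.5]
grip_width: 92.1
finger_force: 0.0
time: 3.95
tool_pos: [548.5, -146.6, 57.3]
tcp_rot: [3.141, -0.0, 0.415]
contact_force: [-0.3, 0.5, -0.3]
grip_width: 48.3
finger_force: 0.0
```

```bash
python3 -m jog '[[0,0,0,0,0,0],[0,0,0,0,0,0],[0,0,0,0,0,0],[0,0,0,0,0,0],[0,0,0,0,0,0],[0,0,0,0,0,0]]' 0
```

```text
time: 4.55
tool_pos: [548.4, -146.5, 57.2]
tcp_rot: [-3.141, 0.0, 0.415]
contact_force: [0.4, 1.3, 0.5]
grip_width: 30.4
finger_force: 29.4
```

```bash
cat >> h.py <<'E'
by=-0.182
n=np.array([-np.cos(by)*np.sin(.42),-np.sin(by)*np.sin(.42),np.cos(.42)])
yt=np.array([np.sin(by),-np.cos(by),0]); Rn=np.column_stack([np.cross(yt,-n),yt,-n])
E
python3 -m jog '[[0,0,-15,0,0,0],[0,0,-30,0,0,0],[0,0,-40,0,0,0],[0,0,-40,0,0,0],[0,0,-15,0,0,0],[0,0,0,0,0,0]]'
python3 - <<'E'
from h import *
np.set_printoptions(suppress=True,legacy='1.25')
N=np.array([517.7,56.8,101.5])+8*n
print(n,Rn)
plan(N+103*n-30*Rn[:,0],Rn,10)
E
```

```text
time: 5.15
tool_pos: [549.5, -147.1, 199.7]
tcp_rot: [3.138, -0.003, 0.415]
contact_force: [0.0, -0.8, -2.8]
grip_width: 30.2
finger_force: 29.4
[-0.40102575  0.07380338  0.91308894] [[ 0.89800806 -0.1809969   0.40102575]
 [-0.16526627 -0.98348367 -0.07380338]
 [ 0.40776045  0.         -0.91308894]]
total [  -7.1 -240.3    8.1] [-0.123  0.403  0.588]
[-0.7, -24.0, 0.8, -0.0123, 0.0403, 0.0588]
[-2.1, -24.0, 0.5, -0.0123, 0.0403, 0.0588]
[-3.6, -23.8, 0.1, -0.0123, 0.0403, 0.0588]
[-4.9, -23.5, -0.4, -0.0123, 0.0403, 0.0588]
[-6.3, -23.2, -0.9, -0.0123, 0.0403, 0.0588]
[-7.6, -22.8, -1.5, -0.0123, 0.0403, 0.0588]
[-8.9, -22.3, -2.1, -0.0123, 0.0403, 0.0588]
[-10.1, -21.7, -2.7, -0.0123, 0.0403, 0.0588]
[-11.2, -21.0, -3.4, -0.0123, 0.0403, 0.0588]
[-12.2, -20.3, -4.2, -0.0123, 0.0403, 0.0588]
```

```bash
python3 -m jog '[[-1,-24,1,-0.012,0.04,0.059],[-2,-24,0.5,-0.012,0.04,0.059],[-4,-24,0,-0.012,0.04,0.059],[-5,-23,0,-0.012,0.04,0.059],[-6,-23,-1,-0.012,0.04,0.059],[-8,-23,-1,-0.012,0.04,0.059],[-9,-22,-2,-0.012,0.04,0.059],[-10,-22,-3,-0.012,0.04,0.059],[-11,-21,-3,-0.012,0.04,0.059],[-12,-20,-4,-0.012,0.04,0.059],[0,0,0,0,0,0]]'
python3 - <<'E'
from h import *
np.set_printoptions(suppress=True,legacy='1.25')
o=bot.get_obs();c=cam('wrist',o);im=bot.capture('wrist');save('w2full',im)
print(o['tool_pos'],o['tcp_rot'],o['joint_positions'],o['contact_force'])
for t in('coupler','nipple','bearing'):
    for r in bot.outline_of(t,'wrist')[:3]: print(t,r['p'],r['pixel'],r['mask'].sum())
X0=np.array([517.7,56.8,101.5]);print('pred ball',proj(c,X0), 'mouth',proj(c,o['tool_pos']+43*Rm(o['tcp_rot'])[:,2]))
E
```

```text
time: 6.25
tool_pos: [441.4, 71.8, 185.5]
tcp_rot: [-3.138, -0.406, -0.183]
contact_force: [-0.0, 0.2, -2.0]
grip_width: 30.4
finger_force: 29.4
[441.35669215  71.79577523 185.46033247] [-3.13848579 -0.40636486 -0.1833555 ] [ 0.05422278  0.0654138   2.09727454 -0.1629241   0.58824369  1.92551113] [-0.03346736  0.21661308 -1.99701563]
coupler 0.86 [586.5, 76.5] 1601
coupler 0.83 [321.8, 237.0] 4708
nipple 0.66 [322.2, 145.5] 286
bearing 0.68 [326.1, 140.1] 6999
pred ball [325.96231844 145.28519949] mouth [324.66588194 213.06780282]
```

View pics/w2full.png

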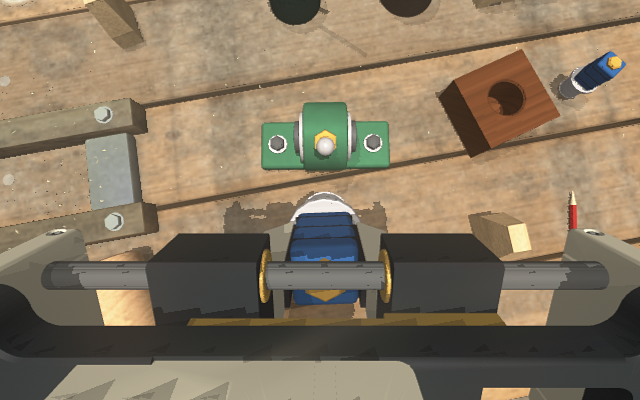

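The ball head is at (326,146), the collar just above it at (326,138), and the bolts are level at (277,143) and (373,143). So the tool is aligned with the bearing. The coupler is in the grip, centred at column ~324. Next I'll refine numerically.

Run:
```python
from h import *
np.set_printoptions(suppress=True,legacy='1.25')
o=bot.get_obs();c=cam('wrist',o);Rt=Rm(o['tcp_rot']);p=o['tool_pos']
im=cv2.imread('pics/w2full.png');hsv=cv2.cvtColor(im,cv2.COLOR_BGR2HSV)
m=np.zeros(im.shape[:2],bool);m[130:162,310:342]=1
m&=(hsv[...,1]<50)&(hsv[...,2]>80)
k,l,st,ce=cv2.connectedComponentsWithStats(m.astype('u1'));i=1+np.argmax(st[1:,4]);print('ball',st[i],ce[i])
print('col325 rows180-215',[(r,im[r,325].tolist()) for r in range(186,216,1)])
for off in(0,1.2,2.5): print(off,[np.round(proj(c,p+Rt@np.array(v)),1) for v in((off+22,0,11),(off+22,0,5),(off+16,0,43),(off,0,-45))])
# ball from top/scene/wrist
s,t=cam('scene'),cam('top')
rs=[ray(s,[190+248/2.7,110+305/2.7]),ray(t,[200+186/2.7,90+336/2.7]),ray(c,ce[i])]
print('tri',tri(rs),'wrist at z101.7',atz(c,ce[i],101.7))
plan(p,Rn,1)
```

```text
ball [317 138  17  18 256] [325.02734375 146.390625  ]
col325 rows180-215 [(186, [123, 163, 201]), (187, [124, 164, 201]), (188, [120, 159, 193]), (189, [117, 154, 186]), (190, [117, 154, 188]), (191, [141, 172, 203]), (192, [244, 246, 250]), (193, [151, 158, 166]), (194, [132, 136, 144]), (195, [133, 140, 146]), (196, [130, 135, 140]), (197, [132, 137, 144]), (198, [126, 131, 137]), (199, [228, 231, 233]), (200, [250, 253, 254]), (201, [230, 235, 240]), (202, [227, 232, 238]), (203, [229, 233, 240]), (204, [229, 233, 239]), (205, [228, 233, 239]), (206, [230, 235, 241]), (207, [233, 238, 244]), (208, [232, 238, 243]), (209, [232, 237, 244]), (210, [229, 236, 242]), (211, [226, 232, 240]), (212, [164, 150, 143]), (213, [99, 68, 48]), (214, [105, 75, 57]), (215, [104, 75, 58])]
0 [array([324.6, 197.1]), array([324.6, 200.3]), array([324.6, 191.2]), array([324.7, 286.4])]
1.2 [array([324.6, 195.1]), array([324.6, 198.3]), array([324.6, 189.5]), array([324.7, 283.9])]
2.5 [array([324.6, 192.9]), array([324.6, 196.1]), array([324.6, 187.7]), array([324.7, 281.2])]
tri [519.2999534   56.13848462 100.62826415] wrist at z101.7 [521.69411049  55.07415534 101.7       ]
total [0. 0. 0.] [-0.002  0.01  -0.002]
[0.0, 0.0, 0.0, -0.002, 0.0098, -0.0016]
```

Run:
```python
from h import *
np.set_printoptions(suppress=True,legacy='1.25')
c=cam('wrist');print('bolts',[atz(c,q,24) for q in((277.5,143.5),(373,143))])
N=np.array([521.3,54.8,101.7])+8*n
plan(N+55*n-0.5*Rn[:,0],Rn,6)
```

```text
bolts [array([555.69721597, 103.88329479,  24.        ]), array([536.38199777,  -3.0096252 ,  24.        ])]
total [35.6  0.6 46.6] [-0.002  0.01  -0.002]
[5.9, 0.1, 7.8, -0.0003, 0.0016, -0.0003]
[5.9, 0.1, 7.8, -0.0003, 0.0016, -0.0003]
[5.9, 0.1, 7.8, -0.0003, 0.0016, -0.0003]
[5.9, 0.1, 7.8, -0.0003, 0.0016, -0.0003]
[5.9, 0.1, 7.8, -0.0003, 0.0016, -0.0003]
[5.9, 0.1, 7.8, -0.0003, 0.0016, -0.0003]
```

```bash
python3 -m jog '[[10,0.2,4,0,0.002,0],[10,0.2,7,0,0.003,0],[8,0.2,11,0,0.003,-0.001],[5,0,12,-0.001,0.002,-0.001],[2,0,12,0,0,0],[0,0,0,0,0,0],[0,0,0,0,0,0]]'
python3 - <<'E'
from h import *
np.set_printoptions(suppress=True,legacy='1.25')
o=bot.get_obs();N=np.array([521.3,54.8,101.7])+8*n
plan(N+55*n-0.5*Rn[:,0],Rn,1)
im=bot.capture('scene');q=proj(cam('scene'),N).astype(int);print(q,o['contact_force'])
a=im[q[1]-40:q[1]+35,q[0]-45:q[0]+45]
w=bot.capture('wrist')[100:220,270:380]
A=cv2.resize(a,(400,333),interpolation=cv2.INTER_CUBIC);B=cv2.resize(w,(305,333),interpolation=cv2.INTER_CUBIC)
save('s3',np.hstack([A,B]))
E
```

```text
time: 7.15
tool_pos: [494.4, 60.0, 159.3]
tcp_rot: [-3.141, -0.419, -0.182]
contact_force: [0.2, -0.4, -2.1]
grip_width: 30.3
finger_force: 29.4
total [1.  0.2 0.7] [-0.001  0.001 -0.   ]
[1.0, 0.2, 0.7, -0.0009, 0.0005, -0.0002]
[281 219] [ 0.16819442 -0.38506334 -2.08097949]
```

View pics/s3.png

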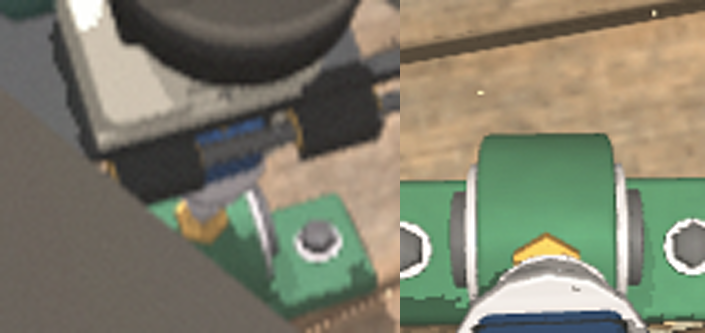

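The nose sits over the collar in both views: wrist half, the brass hex at ~546 against the nose centre at ~548; scene half, the nose directly above the collar at (205,215). I'm advancing along the axis and watching the force.

```bash
python3 -m jog '[[0,0,5,0,0,0],[0,0,5,0,0,0],[0,0,4,0,0,0],[0,0,0,0,0,0]]'; python3 -m jog '[[0,0,2,0,0,0],[0,0,2,0,0,0],[0,0,0,0,0,0]]';python3 -m jog '[[0,0,2,0,0,0],[0,0,0,0,0,0]]'
```

```text
time: 7.65
tool_pos: [500.1, 59.0, 146.6]
tcp_rot: [-3.14, -0.42, -0.182]
contact_force: [-0.6, 0.1, -1.4]
grip_width: 30.0
finger_force: 29.4
time: 7.95
tool_pos: [501.0, 59.0, 142.7]
tcp_rot: [-3.14, -0.419, -0.182]
contact_force: [-3.9, 3.8, -3.6]
grip_width: 29.8
finger_force: 30.0
time: 8.15
tool_pos: [501.7, 59.0, 140.8]
tcp_rot: [-3.14, -0.418, -0.182]
contact_force: [-3.0, 4.4, -4.3]
grip_width: 29.9
finger_force: 30.0
```

```bash
python3 -m jog '[[-0.8,-0.7,0,0,0,0],[-0.7,-0.7,0,0,0,0],[0,0,0,0,0,0],[0,0,0,0,0,0]]'
python3 - <<'E'
from h import *
o=bot.get_obs();print(Rm(o['tcp_rot']).T@(o['contact_force']-[0,-.2,-2]),o['moment'])
E
```

```text
time: 8.55
tool_pos: [501.8, 60.1, 141.3]
tcp_rot: [-3.14, -0.421, -0.182]
contact_force: [-2.4, 0.5, -3.8]
grip_width: 29.6
finger_force: 30.0
[-3.01053446 -0.22716383  0.57040041] [0.29960464 0.95358583 0.03833024]
```

```bash
python3 -m jog '[[-0.8,-0.3,0,0,0,0],[-0.7,-0.2,0,0,0,0],[0,0,0,0,0,0],[0,0,0,0,0,0]]'
python3 - <<'E'
from h import *
o=bot.get_obs();print(Rm(o['tcp_rot']).T@(o['contact_force']-[0,-.2,-2]),o['moment'])
E
python3 -m jog '[[0,0,2,0,0,0],[0,0,0,0,0,0]]'
python3 - <<'E'
from h import *
o=bot.get_obs();print(Rm(o['tcp_rot']).T@(o['contact_force']-[0,-.2,-2]),o['moment'])
E
```

```text
time: 8.95
tool_pos: [501.2, 60.9, 141.1]
tcp_rot: [-3.14, -0.423, -0.182]
contact_force: [-0.3, 0.2, -1.8]
grip_width: 30.0
finger_force: 30.0
[-0.22835942 -0.35928207 -0.3723496 ] [ 0.149643    0.44915211 -0.06233471]
time: 9.15
tool_pos: [501.1, 60.7, 138.5]
tcp_rot: [-3.14, -0.42, -0.182]
contact_force: [-1.5, -0.1, -2.0]
grip_width: 29.7
finger_force: 30.0
[-1.3082049   0.17791386 -0.63885506] [ 0.14893747  0.65309174 -0.00299023]
```

```bash
cat > f.py <<'E'
from h import *
o=bot.get_obs();Rt=Rm(o['tcp_rot']);print('Ftool',np.round(Rt.T@(o['contact_force']-[0,-.2,-2]),1),'ptool',np.round(Rn.T@o['tool_pos'],2),'tilt',np.round(R.from_matrix(Rn.T@Rt).as_rotvec(),4))
E
python3 -m jog '[[-0.6,0,2,0,0,0],[0,0,0,0,0,0]]' | head -1; python3 f.py
python3 -m jog '[[0,0,2,0,0,0],[0,0,0,0,0,0]]'| head -1; python3 f.py
python3 -m jog '[[0,0,2,0,0,0],[0,0,0,0,0,0]]'| head -1; python3 f.py
```

```text
time: 9.35
Ftool [-0.8  0.4 -5.7] ptool [ 496.54 -150.57   71.69] tilt [0.0015 0.0022 0.0002]
time: 9.55
Ftool [-0.9  0.7 -4. ] ptool [ 496.38 -150.52   73.93] tilt [0.0013 0.0017 0.0002]
time: 9.75
Ftool [-0.1  0.4  1. ] ptool [ 496.05 -150.46   76.22] tilt [0.0012 0.0008 0.0002]
```

```bash
python3 -m jog '[[0,0,2,0,0,0],[0,0,0,0,0,0]]' | head -1; python3 f.py
python3 -m jog '[[0,0,2,0,0,0],[0,0,0,0,0,0]]'| head -1; python3 f.py
python3 -m jog '[[0,0,1.5,0,0,0],[0,0,0,0,0,0]]'| head -1; python3 f.py
python3 -c "
from h import *
N=np.array([521.3,54.8,101.7])+8*n;print(Rn.T@(N+20.5*n))"
```

```text
time: 9.95
Ftool [-1.1  0.3  4.3] ptool [ 495.88 -150.43   78.35] tilt [0.0011 0.0004 0.0003]
time: 10.15
Ftool [ 0.6 -0.2  6.1] ptool [ 495.8  -150.41   80.36] tilt [0.001  0.0002 0.0003]
time: 10.35
Ftool [-0.   1.1  7.5] ptool [ 495.84 -150.44   81.72] tilt [0.0011 0.0004 0.0003]
[ 500.54424748 -148.24858963   83.64915065]
```

```bash
python3 -m jog '[[0,0,1.5,0,0,0],[0,0,0,0,0,0]]' | head -1; python3 f.py
python3 -m jog '[[0,0,1.5,0,0,0],[0,0,0,0,0,0]]'| head -1; python3 f.py
python3 -m jog '[[0,0,1,0,0,0],[0,0,0,0,0,0]]'| head -1; python3 f.py
```

```text
time: 10.55
Ftool [-3.   0.6 -6.8] ptool [ 496.03 -150.46   82.39] tilt [0.0011 0.0012 0.0002]
time: 10.75
Ftool [-3.   1.1 -8.2] ptool [ 496.04 -150.47   83.68] tilt [0.0011 0.0014 0.0002]
time: 10.95
Ftool [-3.7  1.3 -8.9] ptool [ 496.06 -150.47   84.57] tilt [0.0011 0.0015 0.0002]
```

```bash
python3 -m jog '[[-0.5,0,1,0,0,0],[-0.3,0,0,0,0,0],[0,0,0,0,0,0]]' | head -1; python3 f.py
python3 -m jog '[[0,0,1.2,0,0,0],[0,0,0,0,0,0]]'| head -1; python3 f.py
python3 -m jog '[[0,0,0.8,0,0,0],[0,0,0,0,0,0]]'| head -1; python3 f.py
```

```text
time: 11.25
Ftool [-2.1  1.7 -9.3] ptool [ 495.95 -150.52   85.34] tilt [0.0013 0.0029 0.0001]
time: 11.45
Ftool [ -1.7   1.9 -11.7] ptool [ 495.96 -150.52   86.54] tilt [0.0013 0.0029 0.0002]
time: 11.65
Ftool [ -2.9   2.  -10.8] ptool [ 495.96 -150.54   87.28] tilt [0.0014 0.003  0.0001]
```

```bash
python3 -m jog '[[0,0,0.6,0,0,0],[0,0,0,0,0,0],[0,0,0,0,0,0]]' | head -1; python3 f.py
python3 -m jog '[[0,0,0,0,0,0],[0,0,0,0,0,0]]'| head -1; python3 f.py
python3 - <<'E'
from h import *
im=bot.capture('wrist')[90:250,230:430];save('w4',cv2.resize(im,None,fx=3.5,fy=3.5,interpolation=cv2.INTER_CUBIC))
E
```

```text
time: 11.95
Ftool [ -2.6   2.  -11.9] ptool [ 495.99 -150.54   87.82] tilt [0.0014 0.003  0.0002]
time: 12.15
Ftool [ -1.8   1.5 -11.6] ptool [ 495.99 -150.55   87.8 ] tilt [0.0014 0.0031 0.0002]
```

View pics/w4.png

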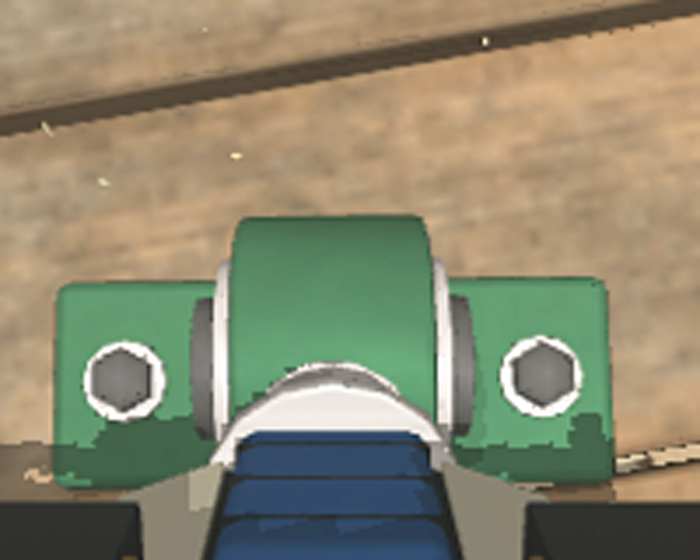

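The nose is seated over the collar (350,375) and square to the bearing. The push is about 11.7 N, so the nipple is sunk roughly 4.6–5 mm.

```bash
python3 -c "
from plant import bot;print(bot.close_job())"
```

```text
the job is handed in; nothing more can be done
None
```

I handed the job in with the coupler snapped onto the nipple and still gripped. By push force and travel, the nipple is held about 4.6–5 mm into its 6 mm, at about 12 s of robot time; the result was not reported back.

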